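# Draw a crate board up tight with its cam lock

## Robot

A 6-joint arm with a two-finger parallel gripper is mounted at the origin on the work surface. World frame = base frame: x ahead of the robot, y to its left, z up, the work surface at z = 0. Lengths are in m, angles in degrees, forces in N, time in s.
With the tool pointing down it reaches from about 0.325 to 0.9 m from the base axis. Payload 6.1 kg.
Tool frame: the origin (TCP) lies on the mounting face of the last link; the fingertips stand 173 mm ahead of it and the grasp point (between the pads) lies 155 mm ahead of it; x points along the fingers, y is the direction in which the jaws open and shut, and the axes are right-handed (so a half turn about x gives the same grasp; the last joint's range is limited). The gripper opens to 85 mm and grips with 20 to 120 N. Pads are 22 mm wide; open, the fingers measure 114 mm over their backs; the gripper's body (76 mm by 85 mm) begins 54 mm behind the grasp point. The pads swing forward as they close: fully open they stand 13 mm farther back than shut.
Start: joints at [62.332, 12.628, 87.462, -0, 79.91, -7.225], TCP at [0.218, 0.586, 0.405] pointing down, gripper open.
Joint ranges: [-170.65, 170.65], [-52.31, 119.04], [5.05, 147.46], [-71.25, 251.25], [11.57, 151.72], [-153.62, 153.62]. Speed limits (degrees/s): [147.25, 147.25, 172.46, 180, 180, 180].

## Interface

Orientations are given as a 3x3 rotation matrix whose columns are the frame's x, y, z axes.
In Python, from cell import read_state, eyes, ticket gives the robot as it stands. The module is installed in compiled form; this text tells all that it offers.
- The arm moves only by the shell command python3 -m inch 'ROWS' [FORCE]. ROWS is JSON, a list of rows, each a list of 5 numbers: the opening in per cent of the stroke, from 0 (shut) to 100 (fully open), then the shift along the world's x, y, z in m, then the turn about the world's z in units of 6 degrees (1.0 is 6 degrees). In form: [[fingers, x, y, z, turn], ...]. A call has 1 to 10 rows; each row is the pose to reach, as a shift and turn from the pose commanded when the call began; what a row does not reach only later rows make up. A row lasts 1/10 s, in which the tool goes at most 50 mm and 8.59 degrees, less where a joint would pass 70% of its speed; a pose out of reach is approached as far as the arm can. A call with a gripper value outside its range is refused whole. The fingers move at their own pace and stop on an object; FORCE is the grip in N (left out, the last holds). Time passes only in rows, so rows that repeat a pose let the fingers close. It gives the time, the measured TCP pose, the force and the opening at its end, in the units of the state.
- read_state(): the state, without advancing time (a new reading comes with each control period).
- eyes.capture(name): name is "scene" or "top" or "wrist"; returns the picture (400x640x3 uint8, blue, green, red); there is no depth.
- eyes.camera_params(name): a dict with "camera_matrix" (3x3 intrinsics, pixels), "pose" (4x4, takes a point from camera to world coordinates). Camera axes: x right, y down, z forward; pixel columns grow to the right and rows downward; lengths in m; the calibration is good to about 2 mm. A picture is of the moment at which its call begins: read the wrist's pose just before it. camera_params takes no time and is no camera call; for the wrist camera it gives the pose at the moment of the call.
- ticket.finish_job(): hands the job in, once; it reports no verdict.
The state is a dict: "time_s": time; "qpos": joint angles; "qd": joint speeds; "joint_torque": joint torques, N m; "eef_pos": TCP position; "ee_rot": TCP orientation; "wrist_force": force on the tool from outside, world axes, zero at the start; "wrist_torque": the same for the moment, N m; "finger_gap": opening from 0.0 (shut) to 1.0 (fully open).
Only numpy, scipy, OpenCV 4.12 (cv2) and the standard library are available. Lean on these libraries where they do the work, as an engineer would, in place of code of your own. Each camera call takes 0.05 s, during which the arm holds its last target.

## Task

Slide the plywood board along its rails until it just meets the spring plungers and its bolt pin stands in the open mouth of the yellow cam hook. Then turn the orange knob clockwise about half a turn, until the hook has drawn the board firmly tight against the aluminium joint bar: feel for the resistance and stop there, since forcing it crushes the joint. Let go, leaving the board clamped by the cam and the things lying around undisturbed.

Things in the scene. Friction and masses are not known exactly. Their poses are not given: they have to be found in the camera images.
- base: Grey corner plate of a knock-down crate, fixed to the bench, 335 x 200 x 10 mm (x -240 to +95, y +-100). Origin: on the cam's vertical axis, at bench height. +x points the way the board slides home, +y left of that, z up. Aluminium guide rails along x (y = +-66.5 to 78.5 mm, x -235 to -80, tops 26 mm above the bench) leave the board 1.5 mm each side; so does a flared bolt guide.
- plungers (a point): Midway between the tips of the two brass spring plungers (52 mm either side, 10 mm thick, 20 mm above the bench), at x = -75 mm in the base as they stand untouched. They push the board back with about 3 N when first touched, rising 0.3 N per mm, and keep it about 6 mm off the joint bar until the cam draws it in.
- bar: Aluminium joint bar, the hard stop for the board's front edge: two blocks 15 x 25 x 20 mm beside the bolt. Origin: middle of its front face (towards the board), on top of the base plate; axes as the base. It stands at x = -68.5 mm in the base, backed by stiff steel disc springs that hardly give.
- board_cleat (a point): Centre of the dark wooden cleat on the board, 16 mm thick (x), 60 mm wide (y), 44 mm high: top 72 mm, foot (board's top) 28 mm above the bench. Push or pinch the board here. Axes as the base. This point is 50 mm above the bench.
- board_pin (a point): Where the upright steel pin (10 mm thick, top 53 mm above the bench) at the end of the board's bolt nominally stands: 75 mm ahead of the cleat's centre. The bolt is screwed in more or less, so the true pin is up to 3.5 mm nearer or farther. With the board just touching the plungers this point is 30 mm short of the cam's axis; the hook catches it within 33 mm.
- board_front (a point): Middle of the board's front edge, half-way up its thickness: 30 mm ahead of the cleat's centre.
- board: Loose plywood board 110 (x) x 130 (y) x 18 mm, 0.3 to 0.55 kg, lying on the base plate between the rails; sliding it takes some 2 to 6 N. Origin under its centre; x along its bolt (towards the cam), z up.
- cam (a joint): Angle of the yellow spiral cam hook, rad: 0 open, growing clockwise seen from above, at most 3.75. Starts at 0 to 0.3. At 0.7 to 1.2 its flared tip passes behind the pin, then it draws the pin in 7 mm per rad. The board meets the bar at 2 to 3.2, by the bolt's length; then clamping grows some 10 to 20 N per 0.1 rad. It stays where it is left.
- knob_grip (a point): Centre of the upright orange knob on the cam's crank: 24 mm thick, from 66 to 108 mm above the bench (this point 88 mm). It circles 45 mm from the cam's axis, at cam = 0 lying 100 degrees from the base's +x towards +y, and goes round the far side. It revolves freely, so it can be held at a constant attitude. Cranking takes up to 8 N along the circle; 12 to 14 N means clamped well, over 20 N too hard.
- wrench: Bystander: loose steel open-ended wrench lying flat, 170 mm long. Origin at the centre of its underside. Leave alone.
- screwdriver: Bystander: loose red-handled screwdriver lying flat, 190 mm long. Origin at the centre of its underside. Leave alone.
- tape: Bystander: loose roll of brown tape standing flat, 90 mm across, 45 mm high. Origin at the centre of its underside. Leave alone.
- carton: Bystander: loose small cardboard carton 80 x 100 x 60 mm. Origin at the centre of its underside. Leave alone.
- jar: Bystander: loose jar with black cap, 56 mm across, 70 mm high. Origin at the centre of its underside. Leave alone.
- collar: Bystander: loose brass collar, 24 mm across, 14 mm high, lying on the base plate beyond the cam. Origin at the centre of its underside. Leave alone.
- sparecam: Bystander: loose spare steel cam disc, 52 mm across, 24 mm high. Origin at the centre of its underside. Leave alone.

How it is judged (in metres and radians):
On the way, in this order (a step that is already met when the one before it is completed fails the run):
1. the board is pushed in so that its pin stands in the open hook's mouth, with the cam still open (x of board_pin in the frame of base above -0.033 m and value of joint cam below 0.6 rad), for 0.2 s.
2. the hook has passed behind the pin (value of joint cam above 1.4 rad and x of board_pin in the frame of base above -0.033 m), for 0.1 s.
At the end, for the whole second after the job is handed in: The cam is turned more than 1.8 rad and at rest, the board's front edge is within 3 mm of the joint bar's face and at rest, and with the robot clear the cam alone keeps it pressed against the bar with more than 8 N (value of joint cam above 1.8 rad and x of board_front in the frame of bar above -0.003 m and contact force between board and bar above 8 N and linear speed of board below 0.01 m/s and velocity of joint cam below 0.05 rad/s); the robot touches nothing.
It fails at once if the joint is crushed: the board is pressed on the joint bar with more than 60 N (contact force between board and bar above 60 N).
It fails at once if a bystander is moved by more than 25 mm (distance of any of wrench, screwdriver, tape, carton, jar, collar, sparecam from where it was at the start of the episode above 0.025 m).
It also fails if it takes over 72 s, if anything falls off the work surface, if the arm or the gripper's body presses on something with over 40 N, if the wrist force passes 120 N, or if a joint passes its speed limit or range.

## Working session

There is one attempt and no reset: what is moved stays moved. The work goes in short steps, Python scripts to look and compute and a shell command to move; the robot and the scene stay as the last step left them, time stands still between calls to the robot, and variables do not carry over. Pictures are saved under pics/ and viewed, and the job is handed in when it is done.

```bash
mkdir -p pics; python3 - <<'E'
from cell import read_state, eyes
import cv2
s=read_state();print(s)
for n in("scene","top","wrist"):
    p=eyes.camera_params(n);print(n,p["camera_matrix"],p["pose"])
    cv2.imwrite(f"pics/a_{n}.png",eyes.capture(n))
E
```

```text
{'time_s': 0.0, 'qpos': array([ 6.23335482e+01,  1.26744089e+01,  8.75260640e+01,  2.59568955e-03,
        7.99114930e+01, -7.22335857e+00]), 'qd': array([-0.05842537, -0.01366281, -0.01665469,  0.00389232, -0.15219559,
       -0.05621054]), 'joint_torque': array([ 1.39725376e-03, -4.96888340e+01, -3.89411330e+01, -1.03062339e-05,
        1.08159755e-02,  2.81293870e-05]), 'eef_pos': array([0.21814911, 0.58539856, 0.40360517]), 'ee_rot': array([[-9.46871138e-04,  3.49283457e-01,  9.37016633e-01],
       [-1.71003256e-03,  9.37015117e-01, -3.49284620e-01],
       [-9.99998090e-01, -1.93305648e-03, -2.89946486e-04]]), 'wrist_force': array([-0.46783371, -0.25234386, -0.0937677 ]), 'wrist_torque': array([ 0.04966925, -0.03310475, -0.02302133]), 'finger_gap': 0.9942852986559123}
scene [[398.10885436   0.         322.85488406]
 [  0.         398.10885436 201.07355057]
 [  0.           0.           1.        ]] [[ 0.33963314  0.58154556 -0.73922533  1.17388922]
 [ 0.94030834 -0.22804605  0.25261675 -0.18139173]
 [-0.02166927 -0.78089677 -0.62428414  0.60460256]
 [ 0.          0.          0.          1.        ]]
top [[403.34253253   0.         312.38430589]
 [  0.         403.34253253 200.7460557 ]
 [  0.           0.           1.        ]] [[ 0.004348   -0.98739253  0.15823114  0.42518831]
 [-0.9999881  -0.00394324  0.00287188  0.01305622]
 [-0.00221173 -0.15824174 -0.98739792  1.01659361]
 [ 0.          0.          0.          1.        ]]
wrist [[332.37968995   0.         322.26607363]
 [  0.         332.37968995 192.71604151]
 [  0.           0.           1.        ]] [[ 0.35006123  0.9039339   0.245684    0.15693033]
 [ 0.93672376 -0.33713484 -0.09427988  0.60885513]
 [-0.00239414  0.26314177 -0.96475421  0.37275655]
 [ 0.          0.          0.          1.        ]]
```

View pics/a_top.png

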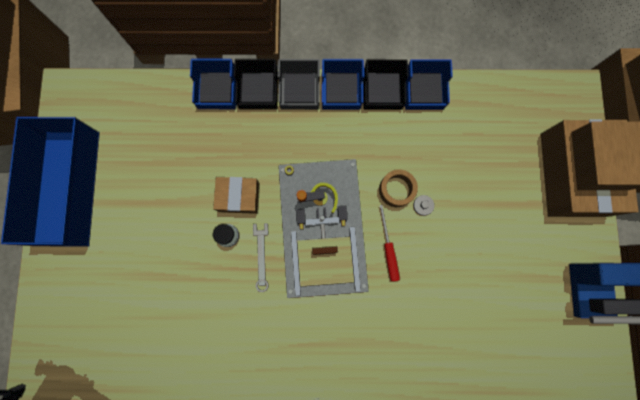

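View pics/a_scene.png

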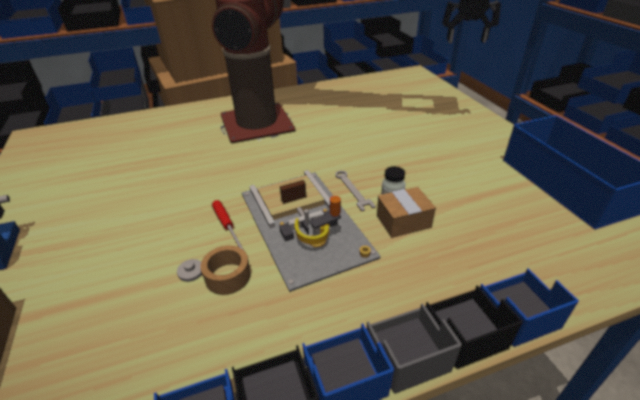

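View pics/a_wrist.png

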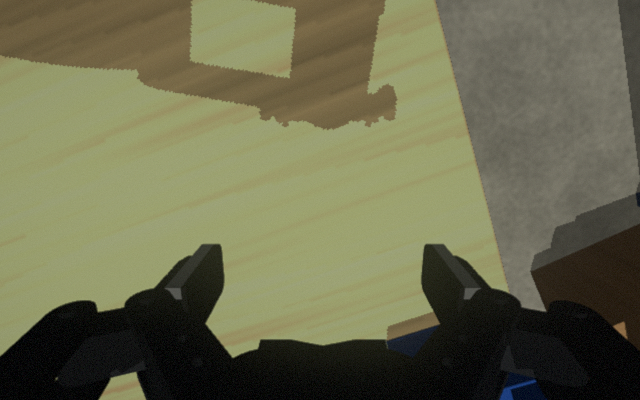

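```bash
cat > h.py <<'E'
import numpy as np, cv2
from cell import read_state, eyes
def ray(name,px,z,P=None):
    P=P or eyes.camera_params(name);K=P["camera_matrix"];T=P["pose"]
    d=T[:3,:3]@np.linalg.inv(K)@np.array([px[0],px[1],1.]);o=T[:3,3]
    return o+d*(z-o[2])/d[2]
def proj(name,p,P=None):
    P=P or eyes.camera_params(name);T=P["pose"]
    c=T[:3,:3].T@(np.asarray(p)-T[:3,3]);u=P["camera_matrix"]@c;return u[:2]/u[2]
E
python3 - <<'E'
from h import *
im=cv2.imread("pics/a_top.png")[145:310,265:385]
cv2.imwrite("pics/a_topz.png",cv2.resize(im,None,fx=3.6,fy=3.6,interpolation=cv2.INTER_CUBIC))
im=cv2.imread("pics/a_scene.png")[160:300,230:390]
cv2.imwrite("pics/a_scz.png",cv2.resize(im,None,fx=4,fy=4,interpolation=cv2.INTER_CUBIC))
E
```

```text
(no output)
```

View pics/a_topz.png

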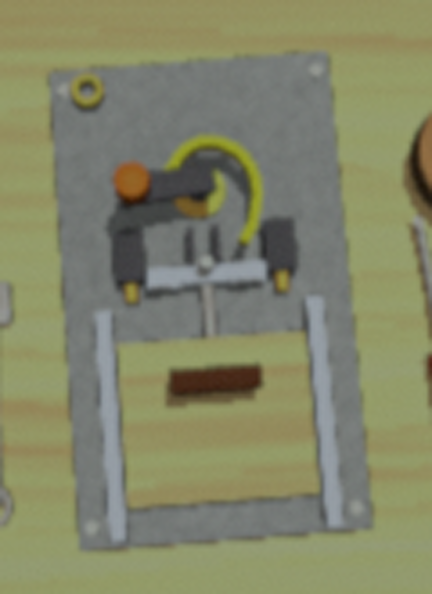

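View pics/a_scz.png

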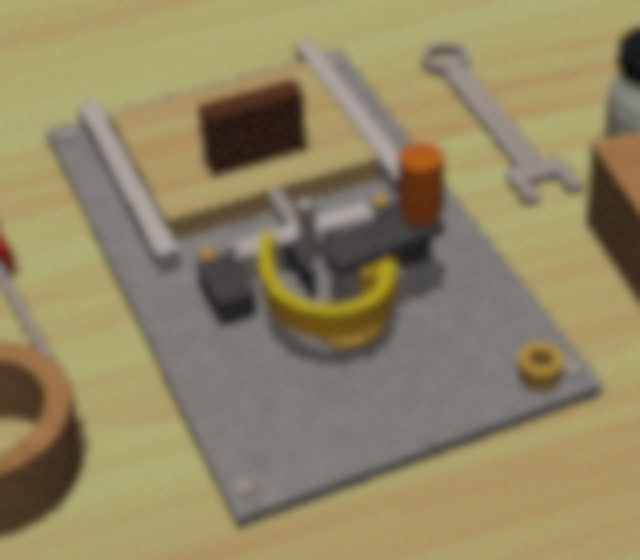

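```bash
cat > fit.py <<'E'
from h import *
from scipy.optimize import least_squares
PT=eyes.camera_params("top");PS=eyes.camera_params("scene")
t=lambda u,v:(265+(u+.5)/3.6-.5,145+(v+.5)/3.6-.5)
s=lambda u,v:(230+(u+.5)/4-.5,160+(v+.5)/4-.5)
obs=[(PT,t(51,72),(.095,.1,.01)),(PT,t(329,55),(.095,-.1,.01)),(PT,t(371,527),(-.24,-.1,.01)),(PT,t(80,549),(-.24,.1,.01)),
(PS,s(240,520),(.095,-.1,.01)),(PS,s(601,388),(.095,.1,.01)),(PS,s(50,132),(-.24,-.1,.01))]
def W(x,p): c,q=np.cos(x[2]),np.sin(x[2]);return np.array([x[0]+c*p[0]-q*p[1],x[1]+q*p[0]+c*p[1],p[2]])
f=lambda x:np.concatenate([proj("",W(x,p),P)-o for P,o,p in obs])
r=least_squares(f,[.5,0,0.],loss="huber");x=r.x
np.save("base.npy",x)
def B(w): c,q=np.cos(x[2]),np.sin(x[2]);d=w[:2]-x[:2];return np.array([c*d[0]+q*d[1],-q*d[0]+c*d[1]])
if __name__=="__main__":
    print(x[:2],np.degrees(x[2]));print(r.fun.reshape(-1,2).round(1))
    for n,px,z in [("cleat top",t(215,376),.072),("pin top",t(206,263),.053),("knob top",t(132,180),.108)]:
        w=ray("",px,z,PT);print(n,w.round(4),B(w).round(4))
    b=B(ray("",t(132,180),.108,PT));print("cam",100-np.degrees(np.arctan2(b[1],b[0])),np.hypot(*b))
    for n,px,z in [("cleat top",s(251,94),.072),("pin top",s(305,205),.053),("knob top",s(421,156),.108)]:
        w=ray("",px,z,PS);print(n,w.round(4),B(w).round(4))
E
python3 fit.py
```

```text
[ 0.59434211 -0.00160832] 4.455271867027815
[[-1.1 -0.5]
 [-0.7 -1.4]
 [ 0.   0.5]
 [-1.   0.5]
 [-2.5  0.5]
 [-0.2 -0.1]
 [-1.9 -0.2]]
cleat top [ 0.4628 -0.0126  0.072 ] [-0.132  -0.0007]
pin top [ 0.5384 -0.0071  0.053 ] [-0.0562 -0.0011]
knob top [0.5848 0.0411 0.108 ] [-0.0062  0.0433]
cam 1.9059032095625383 0.04375207811323416
cleat top [ 0.4563 -0.0083  0.072 ] [-0.1381  0.0041]
pin top [ 0.5392 -0.0038  0.053 ] [-0.0552  0.0021]
knob top [0.5873 0.0448 0.108 ] [-0.0035  0.0468]
```

```bash
python3 -m inch '[[50,0.024,-0.045,0,-1.1],[50,0.048,-0.09,0,-2.2],[50,0.072,-0.135,0,-3.3],[50,0.096,-0.18,0,-4.4],[50,0.12,-0.225,0,-5.5],[50,0.144,-0.27,0,-6.6],[50,0.168,-0.315,0,-7.7],[50,0.192,-0.36,0,-8.8],[50,0.216,-0.405,0,-9.9],[50,0.24,-0.445,0,-10.85]]' 
python3 -m inch '[[50,0,-0.045,-0.02,0],[50,0,-0.09,-0.04,0],[50,0,-0.13,-0.06,0],[50,0,-0.152,-0.08,0],[50,0,-0.152,-0.08,0],[50,0,-0.152,-0.08,0]]'
python3 - <<'E'
from h import *
print(read_state()["eef_pos"],read_state()["ee_rot"].round(3).tolist(),read_state()["wrist_force"],read_state()["finger_gap"])
import json
P=eyes.camera_params("wrist");np.savez("pw.npz",**P)
cv2.imwrite("pics/b_wrist.png",eyes.capture("wrist"))
E
```

```text
time_s: 1.15
eef_pos: [0.4557, 0.1435, 0.4048]
ee_rot: [[0.0, 0.997, 0.073], [0.0, 0.073, -0.997], [-1.0, 0.0, -0.0]]
wrist_force: [1.0, -0.9, -0.5]
finger_gap: 0.499
time_s: 1.75
eef_pos: [0.4553, -0.0067, 0.3245]
ee_rot: [[-0.001, 0.997, 0.076], [0.001, 0.076, -0.997], [-1.0, -0.001, -0.001]]
wrist_force: [0.6, 0.9, 0.2]
finger_gap: 0.498
[ 0.45525643 -0.00665396  0.32446493] [[-0.001, 0.997, 0.076], [0.001, 0.076, -0.997], [-1.0, -0.001, -0.001]] [0.62900764 0.85113027 0.19636075] 0.49807896602278423
```

View pics/b_wrist.png

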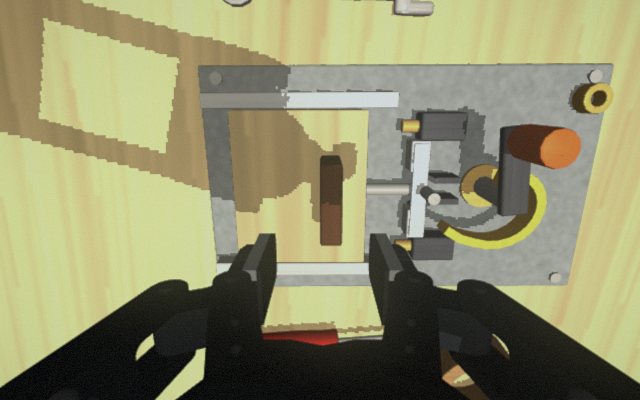

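```bash
python3 - <<'E'
from h import *
from scipy.optimize import least_squares
P=dict(np.load("pw.npz"))
print(P["pose"].round(4))
obs=[((199,66.5),(-.24,.1,.01)),((613.5,65),(.095,.1,.01)),((568,286.5),(.095,-.1,.01)),((398,92),(-.08,.0785,.026)),((399,107),(-.08,.0665,.026))]
def W(x,p): c,q=np.cos(x[2]),np.sin(x[2]);return np.array([x[0]+c*p[0]-q*p[1],x[1]+q*p[0]+c*p[1],p[2]])
f=lambda x:np.concatenate([proj("",W(x,p),P)-o for o,p in obs])
r=least_squares(f,[.59,0,0.07],loss="huber");x=r.x
print(x,np.degrees(x[2]));print(r.fun.reshape(-1,2).round(1));np.save("base2.npy",x)
def B(w): c,q=np.cos(x[2]),np.sin(x[2]);d=w[:2]-x[:2];return np.array([c*d[0]+q*d[1],-q*d[0]+c*d[1]])
for n,px,z in [("cleat top a",(331,156),.072),("cleat top b",(331.5,245),.072),("pin top",(434,200),.053),("knob top",(562,148),.108),("board front",(366,200),.028),("board front L",(368.5,110),.028),("bar face",(412,142),.03),("bar face",(409,236),.03),("plung",(402,126),.02),("plung",(395,244),.02)]:
    w=ray("",px,z,P);print(n,w.round(4),B(w).round(4))
E
```

```text
[[ 0.9972  0.0732  0.0176  0.4515]
 [ 0.0752 -0.9618 -0.2631  0.0602]
 [-0.0023  0.2637 -0.9646  0.2935]
 [ 0.      0.      0.      1.    ]]
[ 5.95365956e-01 -4.43392400e-04  7.93570910e-02] 4.546826389636661
[[-2.6 -0.6]
 [ 2.1 -1. ]
 [-0.2  0.5]
 [ 1.   0.5]
 [-0.8  1.6]]
cleat top a [0.4595 0.0256 0.072 ] [-0.1334  0.0368]
cleat top b [ 0.4652 -0.0388  0.072 ] [-0.1328 -0.0279]
pin top [ 0.5404 -0.0047  0.053 ] [-0.0551  0.0001]
knob top [0.5862 0.0454 0.108 ] [-0.0055  0.0465]
board front [ 0.4932 -0.0158  0.028 ] [-0.1031 -0.0072]
board front L [0.4871 0.0567 0.028 ] [-0.1034  0.0656]
bar face [0.5238 0.035  0.03  ] [-0.0685  0.041 ]
bar face [ 0.5329 -0.0442  0.03  ] [-0.0657 -0.0387]
plung [0.5166 0.0462 0.02  ] [-0.0748  0.0527]
plung [ 0.5247 -0.0567  0.02  ] [-0.0749 -0.0505]
```

```bash
python3 -m inch '[[50,0.007,-0.002,-0.03,0.03],[50,0.007,-0.002,-0.065,0.03],[50,0.007,-0.002,-0.095,0.03],[50,0.007,-0.002,-0.111,0.03],[50,0.007,-0.002,-0.111,0.03],[50,0.007,-0.002,-0.111,0.03],[50,0.007,-0.002,-0.111,0.03]]' 
python3 - <<'E'
from h import *
cv2.imwrite("pics/c_wrist.png",eyes.capture("wrist"))
E
```

```text
time_s: 2.5
eef_pos: [0.4636, -0.0081, 0.2156]
ee_rot: [[0.003, 0.997, 0.082], [-0.001, 0.082, -0.997], [-1.0, 0.003, 0.001]]
wrist_force: [-0.1, 0.0, -0.4]
finger_gap: 0.499
```

View pics/c_wrist.png

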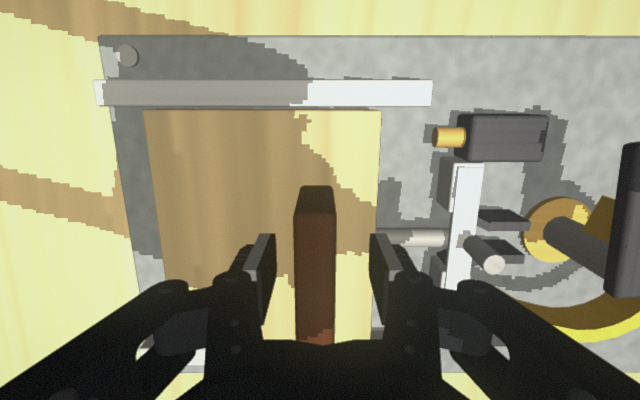

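The cleat (columns 294–336) stands between the open jaws (inner faces near columns 275 and 370). I'll close on it.

```bash
python3 -m inch '[[0,0,0,0,0],[0,0,0,0,0],[0,0,0,0,0],[0,0,0,0,0],[0,0,0,0,0],[0,0,0,0,0]]' 30
python3 - <<'E'
from h import *
x=np.load("base2.npy");s=read_state();c,q=np.cos(x[2]),np.sin(x[2]);d=s["eef_pos"][:2]-x[:2]
print(c*d[0]+q*d[1],-q*d[0]+c*d[1])
P=eyes.camera_params("wrist");np.savez("pw.npz",**P)
cv2.imwrite("pics/d_wrist.png",eyes.capture("wrist"))
E
```

```text
time_s: 3.15
eef_pos: [0.4627, -0.0086, 0.2146]
ee_rot: [[0.001, 0.997, 0.081], [0.0, 0.081, -0.997], [-1.0, 0.001, 0.0]]
wrist_force: [-2.0, 0.3, 7.2]
finger_gap: 0.182
-0.13289061874320687 0.0024064148455444495
```

View pics/d_wrist.png

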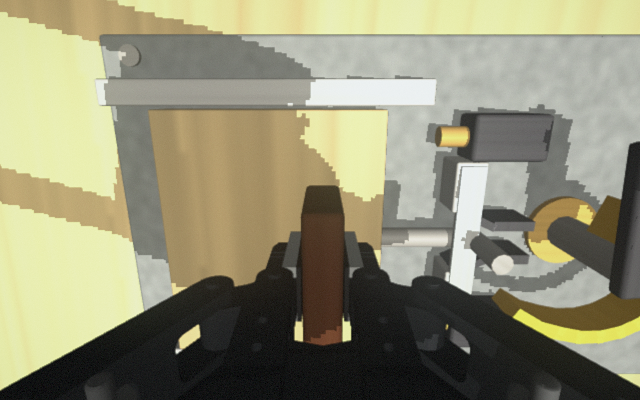

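Gripped at base x ≈ −0.133. Next I'll slide it 22 mm, then go in small steps feeling for the plungers.

```bash
python3 -m inch '[[0,0.004,0.0003,0,0],[0,0.008,0.0006,0,0],[0,0.012,0.001,0,0],[0,0.016,0.0013,0,0],[0,0.02,0.0016,0,0],[0,0.022,0.0017,0,0],[0,0.022,0.0017,0,0]]'
for i in 1 2; do python3 -m inch '[[0,0.001,0.0001,0,0],[0,0.002,0.00016,0,0],[0,0.002,0.00016,0,0]]'; done
python3 -m inch '[[0,0.001,0.0001,0,0],[0,0.001,0.0001,0,0]]';
python3 -m inch '[[0,0.001,0.0001,0,0],[0,0.001,0.0001,0,0]]'
```

```text
time_s: 3.9
eef_pos: [0.4839, -0.007, 0.2147]
ee_rot: [[-0.003, 0.997, 0.081], [-0.0, 0.081, -0.997], [-1.0, -0.003, 0.0]]
wrist_force: [-10.9, -0.2, 15.4]
finger_gap: 0.183
time_s: 4.2
eef_pos: [0.4855, -0.0069, 0.2147]
ee_rot: [[-0.004, 0.997, 0.081], [-0.0, 0.081, -0.997], [-1.0, -0.004, -0.0]]
wrist_force: [-12.9, -0.4, 17.3]
finger_gap: 0.179
time_s: 4.5
eef_pos: [0.4876, -0.0067, 0.2147]
ee_rot: [[-0.004, 0.997, 0.081], [-0.0, 0.081, -0.997], [-1.0, -0.004, 0.0]]
wrist_force: [-12.6, -0.9, 15.9]
finger_gap: 0.18
time_s: 4.7
eef_pos: [0.4884, -0.0067, 0.2147]
ee_rot: [[-0.005, 0.997, 0.081], [-0.0, 0.081, -0.997], [-1.0, -0.005, 0.0]]
wrist_force: [-12.1, -0.9, 17.7]
finger_gap: 0.187
time_s: 4.9
eef_pos: [0.4895, -0.0065, 0.2147]
ee_rot: [[-0.004, 0.997, 0.081], [-0.0, 0.081, -0.997], [-1.0, -0.004, 0.0]]
wrist_force: [-12.9, -0.8, 16.9]
finger_gap: 0.18
```

```bash
python3 - <<'E'
from h import *
x=np.load("base2.npy");s=read_state();c,q=np.cos(x[2]),np.sin(x[2]);d=s["eef_pos"][:2]-x[:2]
print(c*d[0]+q*d[1],-q*d[0]+c*d[1])
cv2.imwrite("pics/e_wrist.png",eyes.capture("wrist"))
E
```

```text
-0.10603787683532429 0.002323821884389607
```

View pics/e_wrist.png

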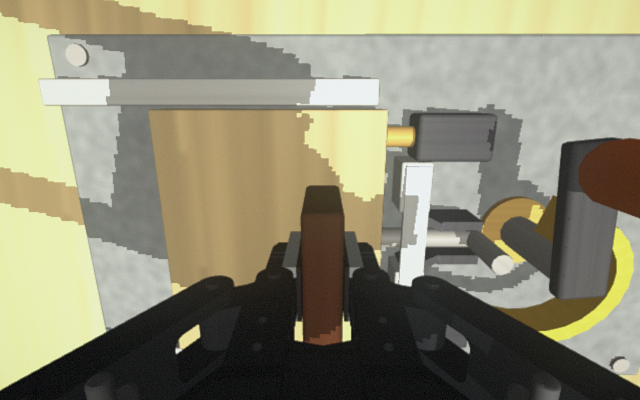

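```bash
python3 -m inch '[[0,0.001,0.0001,0.001,0],[0,0.001,0.0001,0.001,0]]'
python3 -m inch '[[0,0.001,0.0001,0.0005,0],[0,0.001,0.0001,0.0005,0]]'
python3 -m inch '[[0,0.0005,0,0,0],[0,0.0005,0,0,0]]'
```

```text
time_s: 5.15
eef_pos: [0.4905, -0.0064, 0.2147]
ee_rot: [[-0.004, 0.997, 0.081], [-0.0, 0.081, -0.997], [-1.0, -0.004, -0.0]]
wrist_force: [-7.3, -1.3, 6.5]
finger_gap: 0.181
time_s: 5.35
eef_pos: [0.4911, -0.0063, 0.2147]
ee_rot: [[-0.005, 0.997, 0.081], [-0.0, 0.081, -0.997], [-1.0, -0.005, -0.0]]
wrist_force: [-8.1, -2.1, 5.8]
finger_gap: 0.178
time_s: 5.55
eef_pos: [0.4913, -0.0063, 0.2148]
ee_rot: [[-0.006, 0.997, 0.081], [-0.0, 0.081, -0.997], [-1.0, -0.006, -0.0]]
wrist_force: [-9.9, -1.4, 7.5]
finger_gap: 0.183
```

```bash
python3 -m inch '[[0,0.001,0.0001,0,0],[0,0.001,0.0001,0,0],[0,0.001,0.0001,0,0],[0,0.001,0.0001,0,0]]'
python3 - <<'E'
from h import *
x=np.load("base2.npy");s=read_state();c,q=np.cos(x[2]),np.sin(x[2]);d=s["eef_pos"][:2]-x[:2]
print(c*d[0]+q*d[1],-q*d[0]+c*d[1])
cv2.imwrite("pics/f_wrist.png",eyes.capture("wrist"))
E
```

```text
time_s: 5.95
eef_pos: [0.4922, -0.0062, 0.2148]
ee_rot: [[-0.006, 0.997, 0.081], [-0.0, 0.081, -0.997], [-1.0, -0.006, -0.0]]
wrist_force: [-10.7, -2.6, 8.2]
finger_gap: 0.179
-0.10326524533018042 0.002402490681516261
```

View pics/f_wrist.png

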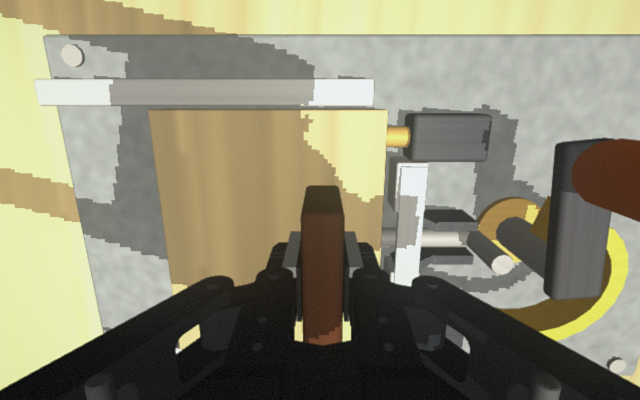

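```bash
python3 -m inch '[[45,0,0,0,0],[45,0,0,0,0],[45,0,0,0,0],[45,0,0,0.0,0],[45,0,0,0.03,0],[45,0,0,0.07,0],[55,0,0,0.1,0],[55,0.03,0.015,0.1,0],[55,0.03,0.015,0.1,0],[55,0.03,0.015,0.1,0]]'
python3 - <<'E'
from h import *
s=read_state();print(s["eef_pos"])
P=eyes.camera_params("wrist");np.savez("pw.npz",**P)
cv2.imwrite("pics/g_wrist.png",eyes.capture("wrist"))
E
```

```text
time_s: 7.0
eef_pos: [0.5239, 0.0092, 0.3148]
ee_rot: [[-0.001, 0.997, 0.082], [-0.0, 0.082, -0.997], [-1.0, -0.001, -0.0]]
wrist_force: [-0.8, -0.2, -0.1]
finger_gap: 0.554
[0.52386587 0.00923297 0.31481864]
```

View pics/g_wrist.png

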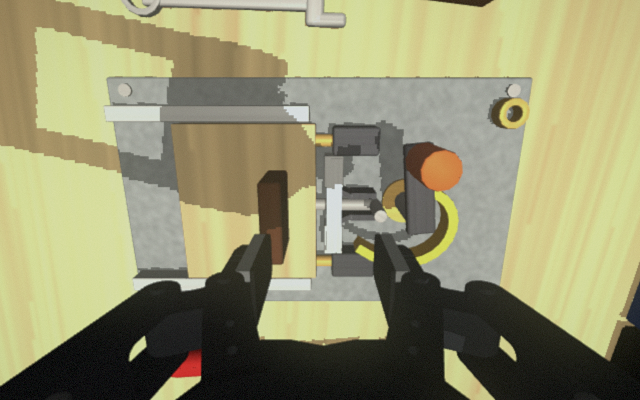

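```bash
python3 - <<'E'
from h import *
from scipy.optimize import least_squares
P=dict(np.load("pw.npz"))
obs=[((106.5,78.5),(-.24,.1,.01)),((531.5,78.5),(.095,.1,.01)),((500,301),(.095,-.1,.01)),((309,106),(-.08,.0785,.026)),((309.5,121),(-.08,.0665,.026))]
def W(x,p): c,q=np.cos(x[2]),np.sin(x[2]);return np.array([x[0]+c*p[0]-q*p[1],x[1]+q*p[0]+c*p[1],p[2]])
f=lambda x:np.concatenate([proj("",W(x,p),P)-o for o,p in obs])
r=least_squares(f,[.59,0,0.07],loss="huber");x=r.x
print(x,np.degrees(x[2]));print(r.fun.reshape(-1,2).round(1));np.save("base3.npy",x)
def B(w): c,q=np.cos(x[2]),np.sin(x[2]);d=w[:2]-x[:2];return np.array([c*d[0]+q*d[1],-q*d[0]+c*d[1]])
for n,px,z in [("cleat top",(272,172),.072),("cleat top",(278,262),.072),("pin top",(381,216),.053),("knob top",(441,170),.108),("board front",(315.5,200),.028),("bar",(327.5,190),.03),("plg",(316,141),.02)]:
    w=ray("",px,z,P);print(n,w.round(4),B(w).round(4))
E
```

```text
[0.59624451 0.00061445 0.08584679] 4.918658984362396
[[-1.4 -0.2]
 [ 3.  -2.4]
 [-0.5  0.6]
 [ 0.3  0. ]
 [ 0.1  1.3]]
cleat top [0.4903 0.0293 0.072 ] [-0.1031  0.0377]
cleat top [ 0.4972 -0.0347  0.072 ] [-0.1017 -0.0267]
pin top [ 0.5688 -0.0013  0.053 ] [-0.0275  0.0005]
knob top [0.586  0.0457 0.108 ] [-0.0064  0.0458]
board front [ 5.2e-01 -5.0e-04  2.8e-02] [-0.0761  0.0055]
bar [0.5288 0.0091 0.03  ] [-0.0664  0.0143]
plg [0.5167 0.0456 0.02  ] [-0.0754  0.0517]
```

```bash
python3 -m inch '[[55,0.03,0.018,0,0],[55,0.062,0.036,0,0],[55,0.062,0.036,0,0],[55,0.062,0.036,-0.03,0],[55,0.062,0.036,-0.055,0],[55,0.062,0.036,-0.068,0],[55,0.062,0.036,-0.068,0],[55,0.062,0.036,-0.068,0]]'
python3 - <<'E'
from h import *
cv2.imwrite("pics/h_wrist.png",eyes.capture("wrist"))
E
```

```text
time_s: 7.85
eef_pos: [0.5858, 0.0447, 0.2476]
ee_rot: [[-0.0, 0.997, 0.081], [-0.0, 0.081, -0.997], [-1.0, -0.0, 0.0]]
wrist_force: [-0.2, 0.3, 1.1]
finger_gap: 0.552
```

View pics/h_wrist.png

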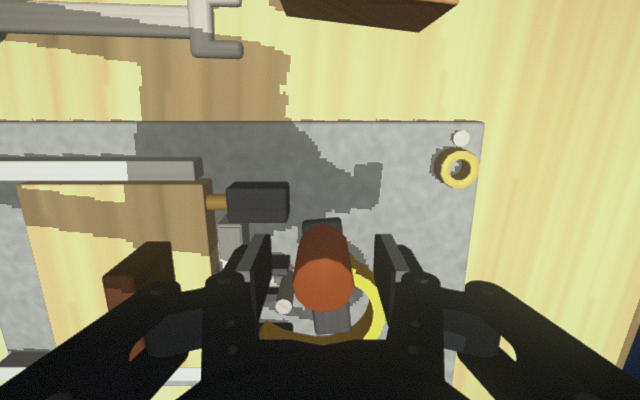

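```bash
python3 -m inch '[[0,0,0,0,0],[0,0,0,0,0],[0,0,0,0,0],[0,0,0,0,0],[0,0,0,0,0]]' 60
python3 - <<'E'
from h import *
s=read_state();print(s["eef_pos"],s["wrist_force"])
for b in("base.npy","base2.npy","base3.npy"):
    x=np.load(b);c,q=np.cos(x[2]),np.sin(x[2]);d=s["eef_pos"][:2]-x[:2];v=(c*d[0]+q*d[1],-q*d[0]+c*d[1]);print(v,np.degrees(np.arctan2(v[1],v[0])))
t0=np.radians(97.5+4.5);
for k in range(0,33):
    t=t0-.1*k;print(round(.1*k,1),(.045*(np.cos(t)-np.cos(t0))).round(4),(.045*(np.sin(t)-np.sin(t0))).round(4), "tang",np.round([np.sin(t),-np.cos(t)],2))
E
```

```text
time_s: 8.4
eef_pos: [0.5865, 0.0449, 0.2489]
ee_rot: [[0.002, 0.997, 0.081], [-0.0, 0.081, -0.997], [-1.0, 0.002, 0.0]]
wrist_force: [-2.2, 0.0, 6.3]
finger_gap: 0.261
[0.58647897 0.04494671 0.24893298] [-2.18259041  0.04181486  6.31895531]
(np.float64(-0.004222946381763986), np.float64(0.04702516964057647)) 95.13150139620289
(np.float64(-0.005260771005843278), np.float64(0.04595175770472377)) 96.53105285418285
(np.float64(-0.005928467366503862), np.float64(0.045006312581411696)) 97.50409683723187
0.0 0.0 0.0 tang [0.98 0.21]
0.1 0.0044 0.0007 tang [0.99 0.11]
0.2 0.0089 0.001 tang [1.   0.01]
0.3 0.0134 0.0008 tang [ 1.   -0.09]
0.4 0.0179 0.0002 tang [ 0.98 -0.19]
0.5 0.0222 -0.0009 tang [ 0.96 -0.29]
0.6 0.0265 -0.0024 tang [ 0.92 -0.38]
0.7 0.0306 -0.0043 tang [ 0.88 -0.47]
0.8 0.0344 -0.0066 tang [ 0.83 -0.56]
0.9 0.038 -0.0093 tang [ 0.77 -0.64]
1.0 0.0413 -0.0124 tang [ 0.7  -0.71]
1.1 0.0443 -0.0157 tang [ 0.63 -0.78]
1.2 0.047 -0.0193 tang [ 0.55 -0.84]
1.3 0.0493 -0.0232 tang [ 0.46 -0.89]
1.4 0.0511 -0.0273 tang [ 0.37 -0.93]
1.5 0.0526 -0.0316 tang [ 0.28 -0.96]
1.6 0.0536 -0.0359 tang [ 0.18 -0.98]
1.7 0.0542 -0.0404 tang [ 0.08 -1.  ]
1.8 0.0543 -0.0449 tang [-0.02 -1.  ]
1.9 0.054 -0.0494 tang [-0.12 -0.99]
2.0 0.0533 -0.0538 tang [-0.22 -0.98]
2.1 0.0521 -0.0582 tang [-0.31 -0.95]
2.2 0.0504 -0.0624 tang [-0.41 -0.91]
2.3 0.0484 -0.0664 tang [-0.5  -0.87]
2.4 0.046 -0.0702 tang [-0.58 -0.81]
2.5 0.0432 -0.0737 tang [-0.66 -0.75]
2.6 0.0401 -0.0769 tang [-0.73 -0.68]
2.7 0.0366 -0.0798 tang [-0.8  -0.61]
2.8 0.0329 -0.0824 tang [-0.85 -0.52]
2.9 0.029 -0.0845 tang [-0.9  -0.44]
3.0 0.0248 -0.0863 tang [-0.94 -0.34]
3.1 0.0205 -0.0876 tang [-0.97 -0.25]
3.2 0.0161 -0.0885 tang [-0.99 -0.15]
```

```bash
python3 -m inch '[[0,0.0044,0.0007,0.001,0],[0,0.0089,0.001,0.001,0],[0,0.0134,0.0008,0.001,0],[0,0.0179,0.0002,0.001,0],[0,0.0222,-0.0009,0.001,0],[0,0.0222,-0.0009,0.001,0]]'
```

```text
time_s: 9.0
eef_pos: [0.6089, 0.0434, 0.249]
ee_rot: [[0.001, 0.997, 0.081], [-0.001, 0.081, -0.997], [-1.0, 0.001, 0.001]]
wrist_force: [-2.8, -4.1, 4.7]
finger_gap: 0.26
```

```bash
python3 -m inch '[[0,0.0043,-0.0015,0,0],[0,0.0084,-0.0034,0,0],[0,0.0122,-0.0057,0,0],[0,0.0158,-0.0084,0,0],[0,0.0191,-0.0115,0,0],[0,0.0191,-0.0115,0,0]]'
python3 - <<'E'
from h import *
P=eyes.camera_params("wrist");np.savez("pw.npz",**P)
cv2.imwrite("pics/i_wrist.png",eyes.capture("wrist"))
cv2.imwrite("pics/i_top.png",cv2.resize(eyes.capture("top")[145:310,265:385],None,fx=3.6,fy=3.6,interpolation=cv2.INTER_CUBIC))
E
```

```text
time_s: 9.6
eef_pos: [0.6275, 0.0317, 0.2489]
ee_rot: [[-0.001, 0.997, 0.081], [-0.001, 0.081, -0.997], [-1.0, -0.001, 0.001]]
wrist_force: [-6.1, -5.2, 7.2]
finger_gap: 0.262
```

View pics/i_wrist.png

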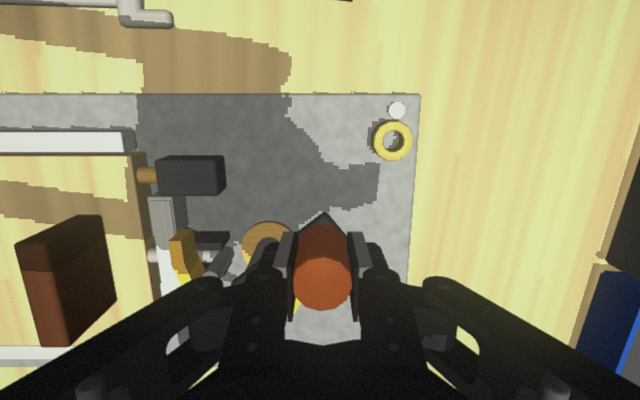

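```bash
python3 -m inch '[[0,0.0025,-0.0043,0,0],[0,0.0052,-0.0079,0,0],[0,0.0075,-0.0118,0,0],[0,0.0093,-0.0159,0,0],[0,0.0108,-0.0202,0,0],[0,0.0108,-0.0202,0,0]]'
python3 - <<'E'
from h import *
P=eyes.camera_params("wrist");np.savez("pw.npz",**P)
cv2.imwrite("pics/j_wrist.png",eyes.capture("wrist"))
E
```

```text
time_s: 10.3
eef_pos: [0.6381, 0.0123, 0.2489]
ee_rot: [[-0.001, 0.997, 0.081], [0.0, 0.081, -0.997], [-1.0, -0.001, -0.0]]
wrist_force: [-7.3, -0.9, 9.0]
finger_gap: 0.265
```

View pics/j_wrist.png

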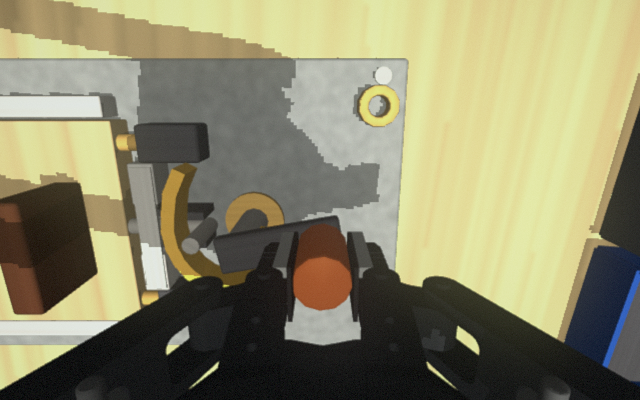

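```bash
python3 -m inch '[[0,0.0,-0.0043,0.0005,0],[0,0.0006,-0.0088,0.0005,0],[0,0.0007,-0.0133,0.0005,0],[0,0.0007,-0.0133,0.0005,0]]'
python3 - <<'E'
from h import *
from scipy.optimize import least_squares
p=np.array([(0.5865,.0449),(0.6089,.0434),(0.6275,.0317),(0.6381,.0123),read_state()["eef_pos"][:2]])
r=least_squares(lambda c:np.hypot(*(p-c).T)-.045,[.595,0]);c=r.x;print(c,r.fun)
for q in p: print(round(np.radians(104.5)-np.arctan2(q[1]-c[1],q[0]-c[0]),3))
r=least_squares(lambda c:np.hypot(*(p-c[:2]).T)-c[2],[.595,0,.045]);print(r.x)
E
```

```text
time_s: 10.75
eef_pos: [0.6391, -0.0014, 0.249]
ee_rot: [[0.001, 0.997, 0.08], [-0.0, 0.08, -0.997], [-1.0, 0.001, 0.0]]
wrist_force: [-1.3, 2.0, 4.6]
finger_gap: 0.263
[0.59446316 0.00080231] [-1.89083379e-04 -2.23893725e-05  2.33835011e-04  1.26160791e-04
 -3.19566398e-04]
0.074
0.58
1.072
1.566
1.872
[0.5952275 0.0016525 0.0440571]
```

```bash
python3 -m inch '[[0,-0.0003,-0.0035,0,0],[0,-0.0011,-0.0079,0,0],[0,-0.0011,-0.0079,0,0]]'
python3 -m inch '[[0,-0.0012,-0.0043,0,0],[0,-0.0012,-0.0043,0,0]]'
python3 - <<'E'
from h import *
P=eyes.camera_params("wrist");np.savez("pw.npz",**P)
cv2.imwrite("pics/k_wrist.png",eyes.capture("wrist"))
E
```

```text
time_s: 11.05
eef_pos: [0.6379, -0.0091, 0.249]
ee_rot: [[0.001, 0.997, 0.081], [0.0, 0.081, -0.997], [-1.0, 0.001, 0.0]]
wrist_force: [1.5, 2.8, 3.7]
finger_gap: 0.258
time_s: 11.25
eef_pos: [0.6368, -0.0132, 0.249]
ee_rot: [[0.002, 0.997, 0.081], [0.0, 0.081, -0.997], [-1.0, 0.002, -0.0]]
wrist_force: [0.8, 4.0, 2.9]
finger_gap: 0.26
```

View pics/k_wrist.png

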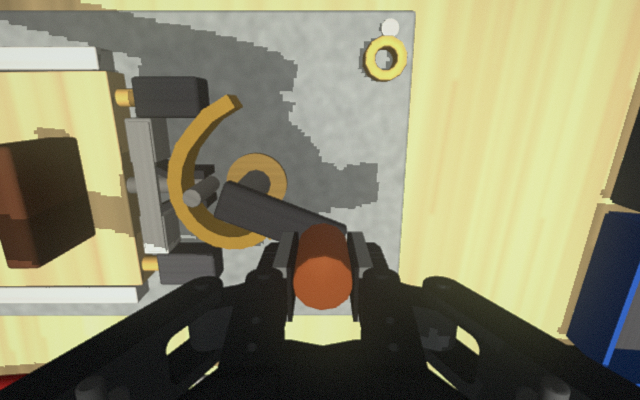

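```bash
python3 -m inch '[[0,-0.0016,-0.0042,0,0],[0,-0.0016,-0.0042,0,0]]'|sed -n '1,2p;4p'
python3 -m inch '[[0,-0.0021,-0.004,0,0],[0,-0.0021,-0.004,0,0]]'|sed -n '1,2p;4p'
python3 -m inch '[[0,-0.0024,-0.0038,0,0],[0,-0.0024,-0.0038,0,0]]'|sed -n '1,2p;4p'
python3 - <<'E'
from h import *
s=read_state();p=s["eef_pos"][:2]-[.5945,.0008];a=np.arctan2(p[1],p[0]);f=s["wrist_force"]
print("cam",np.radians(104.5)-a,"R",np.hypot(*p),"tang res",-(f[0]*np.sin(a)-f[1]*np.cos(a)),"rad",f[0]*np.cos(a)+f[1]*np.sin(a))
E
```

```text
time_s: 11.5
eef_pos: [0.6352, -0.0174, 0.249]
wrist_force: [2.3, 4.1, 3.0]
time_s: 11.7
eef_pos: [0.6331, -0.0215, 0.249]
wrist_force: [2.6, 3.4, 3.5]
time_s: 11.9
eef_pos: [0.6307, -0.0253, 0.249]
wrist_force: [4.0, 4.1, 1.8]
cam 2.4470851114836782 R 0.04464218044023267 tang res 5.6161623035998005 rad 0.8360370280207299
```

```bash
cat > m.py <<'E'
from h import *
s=read_state();p=s["eef_pos"][:2]-[.5945,.0008];a=np.arctan2(p[1],p[0]);f=s["wrist_force"]
print("t",s["time_s"],"cam",(np.radians(104.5)-a).round(3),"R",np.hypot(*p).round(4),"tang res",(-(f[0]*np.sin(a)-f[1]*np.cos(a))).round(2),"rad",(f[0]*np.cos(a)+f[1]*np.sin(a)).round(2))
E
python3 -m inch '[[0,-0.0028,-0.0035,0,0],[0,-0.0028,-0.0035,0,0]]'>/dev/null; python3 m.py
python3 - <<'E'
from h import *
P=eyes.camera_params("wrist");np.savez("pw.npz",**P)
cv2.imwrite("pics/l_wrist.png",eyes.capture("wrist"))
E
```

```text
t 12.1 cam 2.55 R 0.0447 tang res 4.21 rad 0.45
```

View pics/l_wrist.png

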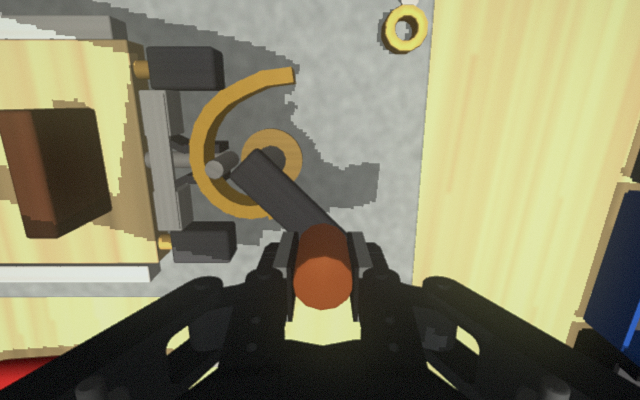

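```bash

python3 -m inch '[[0,-0.0032,-0.0032,0,0],[0,-0.0032,-0.0032,0,0]]'>/dev/null; python3 m.py
python3 -m inch '[[0,-0.0017,-0.0015,0,0],[0,-0.0017,-0.0015,0,0]]'>/dev/null; python3 m.py
python3 -m inch '[[0,-0.0017,-0.0014,0,0],[0,-0.0017,-0.0014,0,0]]'>/dev/null; python3 m.py
```

```text
t 12.35 cam 2.651 R 0.0447 tang res 5.38 rad 1.26
t 12.55 cam 2.699 R 0.0447 tang res 6.25 rad 0.53
t 12.75 cam 2.749 R 0.0448 tang res 5.04 rad 1.99
```

```bash

python3 -m inch '[[0,-0.0019,-0.0013,0,0],[0,-0.0019,-0.0013,0,0]]'>/dev/null; python3 m.py
python3 -m inch '[[0,-0.0019,-0.0012,0,0],[0,-0.0019,-0.0012,0,0]]'>/dev/null; python3 m.py
python3 - <<'E'
from h import *
P=eyes.camera_params("wrist");np.savez("pw.npz",**P)
cv2.imwrite("pics/m_wrist.png",eyes.capture("wrist"))
E
```

```text
t 12.95 cam 2.802 R 0.0448 tang res 5.17 rad 0.59
t 13.15 cam 2.85 R 0.0448 tang res 6.14 rad 0.38
```

View pics/m_wrist.png

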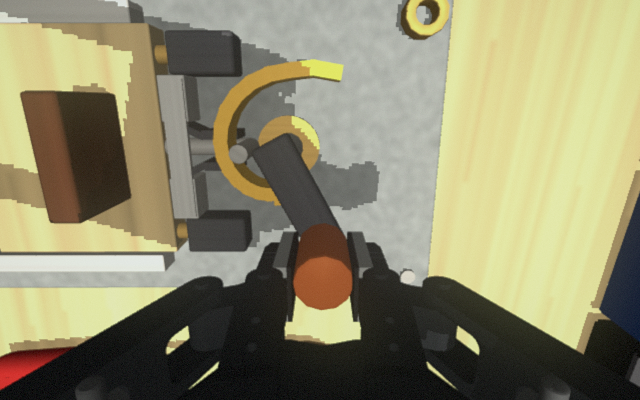

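The board's front edge is almost at the bar's face, with 1–2 mm left (column 158–178 against 160–178). I'll keep on in 0.05 rad steps.

```bash

python3 -m inch '[[0,-0.0019,-0.0011,0,0],[0,-0.0019,-0.0011,0,0]]'>/dev/null; python3 m.py
python3 -m inch '[[0,-0.002,-0.001,0,0],[0,-0.002,-0.001,0,0]]'>/dev/null; python3 m.py
```

```text
t 13.4 cam 2.898 R 0.0448 tang res 5.85 rad 0.64
t 13.6 cam 2.95 R 0.0448 tang res 6.03 rad 0.46
```

```bash

python3 -m inch '[[0,-0.0021,-0.0009,0,0],[0,-0.0021,-0.0009,0,0]]'>/dev/null; python3 m.py
```

```text
t 13.8 cam 3.002 R 0.0449 tang res 5.33 rad 0.44
```

```bash

python3 -m inch '[[0,-0.0021,-0.0008,0,0],[0,-0.0021,-0.0008,0,0]]'>/dev/null; python3 m.py
python3 - <<'E'
from h import *
P=eyes.camera_params("wrist");np.savez("pw.npz",**P)
im=eyes.capture("wrist");cv2.imwrite("pics/n_wrist.png",cv2.resize(im[0:280,100:400],None,fx=2,fy=2))
E
```

```text
t 14.0 cam 3.052 R 0.0449 tang res 5.37 rad 0.01
```

View pics/n_wrist.png

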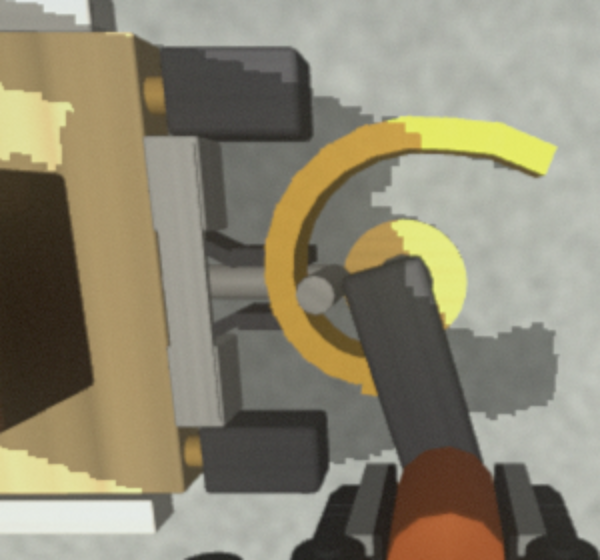

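```bash

python3 -m inch '[[0,-0.0021,-0.0007,0,0],[0,-0.0021,-0.0007,0,0]]'>/dev/null; python3 m.py
```

```text
t 14.25 cam 3.094 R 0.0449 tang res 7.98 rad 0.35
```

```bash

python3 -m inch '[[0,-0.0022,-0.0006,0,0],[0,-0.0022,-0.0006,0,0]]'>/dev/null; python3 m.py
```

```text
t 14.45 cam 3.139 R 0.0449 tang res 9.15 rad 0.36
```

```bash

python3 -m inch '[[0,-0.0022,-0.0004,0,0],[0,-0.0022,-0.0004,0,0]]'>/dev/null; python3 m.py
```

```text
t 14.65 cam 3.184 R 0.0449 tang res 11.03 rad 0.16
```

```bash

python3 -m inch '[[0,-0.0015,-0.0002,0,0],[0,-0.0015,-0.0002,0,0],[0,-0.0015,-0.0002,0,0]]'>/dev/null; python3 m.py
```

```text
t 14.95 cam 3.217 R 0.0449 tang res 9.95 rad 0.05
```

```bash

python3 -m inch '[[0,-0.0015,-0.0001,0,0],[0,-0.0015,-0.0001,0,0],[0,-0.0015,-0.0001,0,0]]'>/dev/null; python3 m.py
```

```text
t 15.25 cam 3.253 R 0.0449 tang res 9.06 rad -0.57
```

```bash

python3 -m inch '[[0,0,0,0,0],[0,0,0,0,0]]'>/dev/null; python3 m.py
```

```text
t 15.45 cam 3.252 R 0.0449 tang res 8.8 rad 0.68
```

```bash
python3 - <<'E'
from h import *
P=eyes.camera_params("wrist");np.savez("pw.npz",**P)
im=eyes.capture("wrist");cv2.imwrite("pics/o_wrist.png",cv2.resize(im[0:280,100:400],None,fx=2,fy=2))
E
python3 m.py
```

```text
t 15.5 cam 3.252 R 0.0449 tang res 9.53 rad 0.29
```

View pics/o_wrist.png

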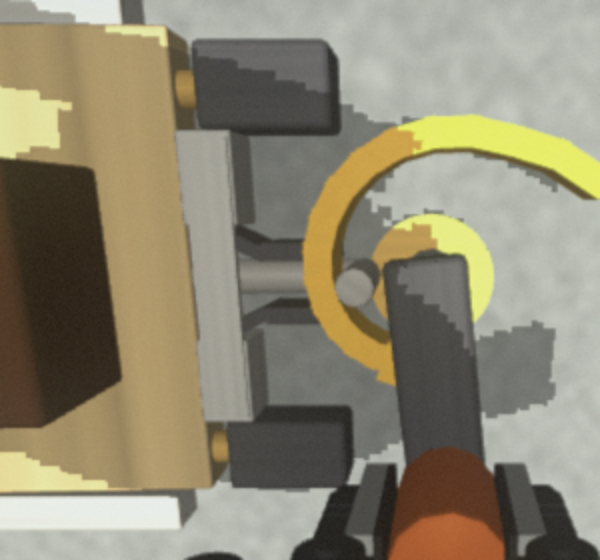

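```bash

python3 -m inch '[[0,-0.0014,-0.0001,0,0],[0,-0.0014,-0.0001,0,0]]'>/dev/null; python3 m.py
```

```text
t 15.7 cam 3.273 R 0.0449 tang res 12.91 rad 0.94
```

12.9 N, inside the "clamped well" range. Letting go and lifting clear.

```bash

python3 -m inch '[[55,0,0,0,0],[55,0,0,0,0],[55,0,0,0,0],[55,0,0,0,0],[55,0,0,0.02,0],[55,0,0,0.06,0],[55,0,0,0.1,0],[55,-0.04,0.02,0.12,0],[55,-0.06,0.04,0.12,0],[55,-0.06,0.04,0.12,0]]'
python3 - <<'E'
from h import *
P=eyes.camera_params("wrist");np.savez("pw.npz",**P)
cv2.imwrite("pics/p_wrist.png",eyes.capture("wrist"))
cv2.imwrite("pics/p_scene.png",eyes.capture("scene"))
E
```

```text
time_s: 16.7
eef_pos: [0.5363, -0.0014, 0.3695]
ee_rot: [[-0.0, 0.997, 0.083], [0.0, 0.083, -0.997], [-1.0, 0.0, -0.0]]
wrist_force: [0.3, 0.1, -0.1]
finger_gap: 0.55
```

View pics/p_wrist.png

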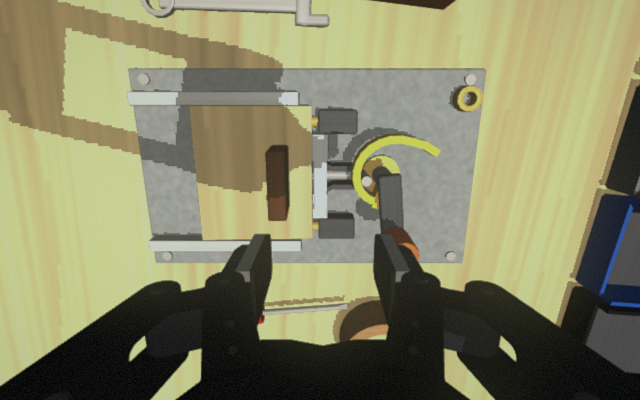

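View pics/p_scene.png

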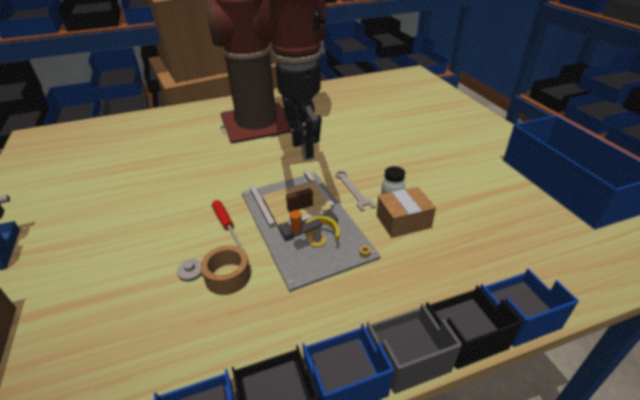

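The wrist picture shows the board's edge against the bar (columns 311–314) and the hook round the pin (367,182), with the fingers clear. In the scene picture the bystanders are where they began: screwdriver (228,225), tape (226,268), carton (405,212) and collar (365,251).

```bash
python3 - <<'E'
from cell import read_state,ticket
s=read_state();print(s["time_s"],s["wrist_force"].round(1));print(ticket.finish_job())
E
```

```text
16.8 [ 0.8 -1.1 -0.1]
the job is handed in; nothing more can be done
None
```

The board is drawn up against the joint bar and held by the cam, and I handed the job in at 16.8 s; no verdict was reported.

- **Sliding the board:** I pinched the cleat and slid the board about 29 mm, until it met the spring plungers. Its nominal pin point then stood at about x = −28 mm in the base (limit −33 mm). The cam was still open, at about 0.07 rad.
- **Turning the knob:** I cranked clockwise to about 3.27 rad, worked out from the gripper's position. The resistance was about 5.5 N until the board met the bar near 3.06 rad, and I stopped at 12.9 N. I then opened the fingers and lifted clear.
- **Last checks:** The pictures show the board against the bar, the hook round the pin and the gripper clear, with a wrist force of about 1 N. The bystanders in view look unmoved by eye; I did not measure them.
- **What did not agree or was not measured:**
  - At 3.22–3.25 rad the resistance dipped to 9–10 N, below the 11 N read just before. I took one more small step to reach 12.9 N.
  - The clamping force on the bar could not be measured. From the turn past contact I estimate 20 to 45 N.
  - The base position from the different pictures agreed only to 1–2 mm.

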